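# Walk the flask round to the fence

## Task

The heavy metal flask, too wide to grip, stands askew in front of the low steel fence on the bench. Without lifting or tipping it, push it round (a nudge at one corner, then at another, walks it round on the spot) until one of its two long sides looks squarely at the fence, still clear of it; then push it on until that side lies flush along the fence, between the fence's end lugs. Leave the casts, the plaster block, the cup and the brush where they stand.

Things in the scene. Friction and masses are not known exactly. Their poses are not given: they have to be found in the camera images.
- flask: closed metal casting flask: a plain rectangular block of two bolted halves, 88 mm (its x) by 112 mm (its y), 45 mm high, with four flat bolt heads and a low disc, up to 3 mm proud, on top; mass 0.6 to 0.85 kg, standing loose on the bench. Origin under its middle, on the bench; z up. Its long sides are the 112 mm ones, at x = -44 and +44 mm; they are alike and either may face the fence.
- fence: low steel bar fixed to the bench, 164 mm long (along its y), 16 mm thick, 18 mm high, with a lug at each end that stands out 20 mm towards the robot (also 18 mm high); the clear width between the lugs is 140 mm. Origin on the bench at the middle of its working face; its x points from that face away from the robot, so the flask starts at negative x. Flush and centred, the flask's origin is at x = -44 mm, y = 0 in this frame.
- cast_upper: yellow plaster dental cast, 58 x 63 mm, 34 high, standing beside the fence's left end; origin under its middle; to be left alone
- plaster_block: small white plaster block, 30 x 34 mm, 24 high, beside the fence's right end; origin under its middle; to be left alone
- yellow_cup: small round cream-yellow cup, 48 mm across, 34 high, behind the fence; origin under its middle; to be left alone
- cast_tan: tan plaster dental cast, 54 x 58 mm, 34 high, on the left of the work; origin under its middle; to be left alone
- cast_white: white plaster dental cast, 55 x 60 mm, 31 high, on the left of the work, nearer the robot; origin under its middle; to be left alone
- nail_brush: purple nail brush with a loop handle, 30 x 85 mm, 55 high, on the right of the work; origin under its middle; to be left alone
Mind the look-alikes: they are no part of the job. What is meant by the flask is not brown, and is the larger of those in its own colour.

How it is judged (in metres and radians):
On the way:
1. the flask stands with a long side squarely facing the fence (within 10 degrees), still at least 8 mm clear of it (angle between the x axis of flask and the x axis of fence, either way round below 0.175 rad and x of flask in the frame of fence below -0.052 m), for 0.2 s.
At the end, for the whole second after the job is handed in: a long side of the flask lies flush along the fence (within 4 mm at its middle and 2.5 degrees), between the two lugs (within 16 mm of centred), flat on the bench and at rest (angle between the x axis of flask and the x axis of fence, either way round below 0.045 rad and x of flask in the frame of fence above -0.048 m and y of flask in the frame of fence between -0.016 and 0.016 m and height (world z) of flask below 0.004 m and angle between flask's own z axis and vertical below 0.05 rad and linear speed of flask below 0.01 m/s); the robot touches nothing.
It fails at once if the flask is lifted off the bench or tipped (height (world z) of flask above 0.008 m or angle between flask's own z axis and vertical above 0.15 rad).
It fails at once if one of the casts, the plaster block, the cup or the brush is moved by more than 15 mm (distance of any of cast_upper, plaster_block, yellow_cup, cast_tan, cast_white, nail_brush from where it was at the start of the episode above 0.015 m).
It also fails if it takes over 58 s, if anything falls off the work surface, if the arm or the gripper's body presses on something with over 40 N, if the wrist force passes 120 N, or if a joint passes its speed limit or range.

## Robot

A 7-joint arm with a two-finger parallel gripper is mounted at the origin on a cart in front of the work surface, level with it; the furniture and walls round the work are solid. World frame = base frame: x ahead of the robot, y to its left, z up, the work surface at z = 0. Lengths are in mm, angles in rad, forces in N, time in s.
With the tool pointing down it reaches from about 400 to 875 mm from the base axis. Payload 6.5 kg.
Tool frame: the origin (TCP) lies at the very end of the fingers, on their centre line; the grasp point (between the pads) lies 19 mm behind it; z points along the fingers, x is the direction in which the jaws open and shut, and the axes are right-handed (so a half turn about z gives the same grasp; the last joint's range is limited). The gripper opens to 88 mm and grips with 3 to 60 N. Pads are 18 mm wide; open, the fingers measure 123 mm over their backs; the gripper's body (75 mm by 187 mm) begins 45 mm behind the grasp point.
Start: joints at [1.042, 0.536, -0.004, 1.538, 0.003, 1.067, -0.071], TCP at [290.19, -581.618, 205.516] pointing down, gripper open.
Joint ranges: [-2.7, 2.7], [-0.37, 2.16], [-1.27, 1.26], [0.24, 2.4], [-1.31, 4.45], [0.19, 1.91], [-2.76, 2.76]. Speed limits (rad/s): [2.39, 2.39, 3.14, 3.14, 3.14, 3.14, 3.14].

## Interface

Orientations are given as a unit quaternion [w, x, y, z].
In Python, from cell import * gives the robot as it stands.
- The arm moves only by the shell command python3 -m pendant 'ROWS' [OPENING]. ROWS is JSON, a list of rows, each an object with "slide": the shift along the tool's x, y, z in cm, a list of three; "roll": the turn about the tool's z in degrees. A call has exactly 10 rows; each row shifts and turns the commanded pose from where the row before left it, along the tool's axes as they then stand; what a row does not reach is not made up. A row lasts 1/12 s, in which the tool goes at most 41.7 mm and 7.16 degrees, less where a joint would pass 70% of its speed; a pose out of reach is approached as far as the arm can. A call is refused whole if a number of a shift passes 4.17 or a number of a turn 7.16, either way. A call with a gripper value outside its range is refused whole. OPENING is the closure in counts, from 0 (fully open) to 255 (shut), set as the call begins (- or left out, the last holds). The fingers move at their own pace and stop on an object; the grip force is fixed at half the most. Time passes only in rows, so rows that do not move let the fingers close, or fill a call up. It gives the time, the measured TCP pose, the force and the opening at its end, in the units of the state.
- state(): the state, without advancing time (a new reading comes with each control period).
- grab_frame(name): name is "scene" or "side" or "wrist"; returns the picture (400x640x3 uint8, red, green, blue); there is no depth.
- calibration(name): a dict with "K" (3x3 intrinsics, pixels), "D" ([k1, k2, p1, p2, k3] as OpenCV has them; the pictures are not rectified), "rvec" (rotation vector, rad) and "tvec" (3), from world to camera coordinates, as OpenCV has them; the wrist camera has in their place "T_tool_cam" (4x4, takes a point from camera to tool coordinates, whose origin is the TCP and whose axes are the tool frame's). Camera axes: x right, y down, z forward; pixel columns grow to the right and rows downward; lengths in mm; the calibration is good to about 2 mm. A picture is of the moment at which its call begins: read the wrist's pose just before it. calibration takes no time and is no camera call.
- job_done(): hands the job in, once; it reports no verdict.
Trained networks look in the newest picture that a camera, given by its name, has taken for a name from the list of things; names that differ only in an ending like _2 or _b are one class to them, and where a whole thing is asked for, a point or a joint stands for the part that bears it (a point fixed in the world has none). Each returns a list of dicts, best first, with "p" (0 to 1); they miss things now and then, are a little off and sometimes report something else, mostly with a low value. They report only what shows in the picture. A call takes as long as a camera call. They do not tell look-alikes from the thing itself.
- spot_in(thing, camera): "bbox" ([left, top, width, height] in pixels, round what is visible of it).
The state is a dict: "clock": time; "joints": joint angles; "qvel": joint speeds; "tau": joint torques, N m; "tcp_pos": TCP position; "tool_rot": TCP orientation; "wrist_force": force on the tool from outside, world axes, zero at the start; "torque": the same for the moment, N m; "grip_width": finger opening in mm.
Only numpy, scipy, OpenCV 4.12 (cv2) and the standard library are available. Lean on these libraries where they do the work, as an engineer would, in place of code of your own. Each camera call takes 0.05 s, during which the arm holds its last target.

## Working session

There is one attempt and no reset: what is moved stays moved. The work goes in short steps, Python scripts to look and compute and a shell command to move; the robot and the scene stay as the last step left them, time stands still between calls to the robot, and variables do not carry over. Pictures are saved under pics/ and viewed, and the job is handed in when it is done.

```bash
ls; mkdir -p pics; python3 - <<'E'
from cell import *
import cv2
for n in ("scene","side"):
    im=grab_frame(n); cv2.imwrite(f"pics/{n}0.png",im[:,:,::-1])
    for t in ("flask","fence"):
        print(n,t,spot_in(t,n)[:4])
    c=calibration(n); print(c)
s=state(); print(s["clock"],s["tcp_pos"],s["tool_rot"],s["wrist_force"],s["grip_width"])
E
```

```text
pics
scene flask [{'bbox': [339.1, 219.0, 33.4, 37.5], 'p': 0.97}, {'bbox': [286.1, 258.6, 51.7, 38.0], 'p': 0.89}, {'bbox': [258.7, 173.0, 59.2, 47.8], 'p': 0.69}]
scene fence [{'bbox': [312.6, 167.2, 47.8, 37.3], 'p': 0.69}]
{'K': array([[385.03499074,   0.        , 326.23295113],
       [  0.        , 385.03499074, 197.11537901],
       [  0.        ,   0.        ,   1.        ]]), 'D': array([-0.07521939,  0.        ,  0.        ,  0.        ,  0.        ]), 'rvec': array([ 2.10366856, -0.88748187,  0.45491993]), 'tvec': array([-334.70401702,  252.32261896,  598.12633149])}
side flask [{'bbox': [287.4, 217.7, 41.8, 38.6], 'p': 0.88}, {'bbox': [276.3, 151.6, 46.5, 43.4], 'p': 0.69}, {'bbox': [218.7, 219.8, 48.3, 44.2], 'p': 0.65}]
side fence [{'bbox': [338.7, 156.9, 22.0, 50.3], 'p': 0.63}]
{'K': array([[440.71695244,   0.        , 315.96226129],
       [  0.        , 440.71695244, 192.50119342],
       [  0.        ,   0.        ,   1.        ]]), 'D': array([-0.08205041,  0.        ,  0.        ,  0.        ,  0.        ]), 'rvec': array([ 2.31740464, -0.09297163,  0.01608613]), 'tvec': array([-485.4770304 ,   56.80463263, 1018.44079754])}
0.3 [ 290.08741049 -581.44003134  205.24178206] [-1.30566095e-04  8.50432447e-01 -5.26084185e-01 -2.57377938e-04] [0.50308516 0.39925343 0.34552056] 88.20246379464044
```

View pics/scene0.png

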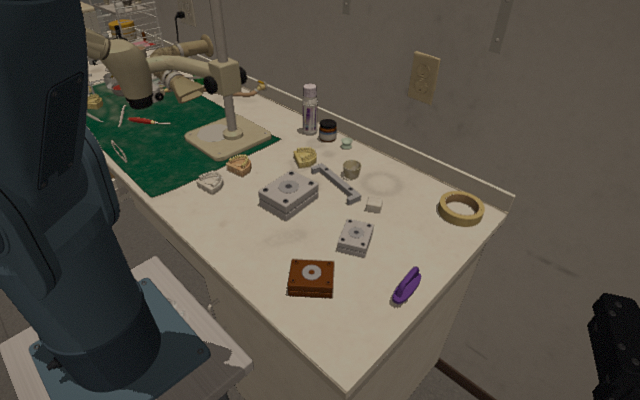

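View pics/side0.png

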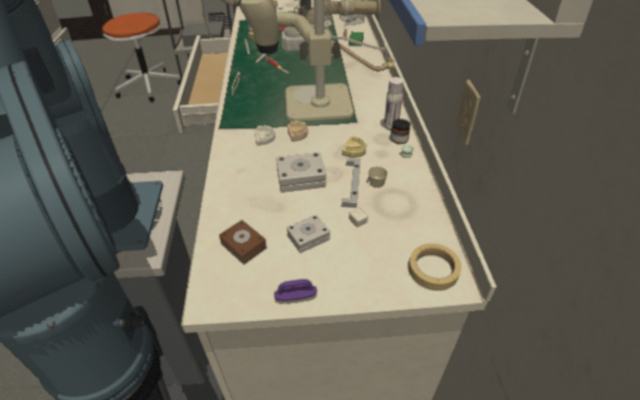

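```bash
python3 - <<'E'
import cv2
a=cv2.imread("pics/scene0.png")[130:310,230:450]; cv2.imwrite("pics/sceneC.png",cv2.resize(a,(792,648)[:2] and (733,600),interpolation=cv2.INTER_CUBIC))
a=cv2.imread("pics/side0.png")[130:290,180:390]; cv2.imwrite("pics/sideC.png",cv2.resize(a,(787,600),interpolation=cv2.INTER_CUBIC))
E
```

```text
(no output)
```

View pics/sceneC.png

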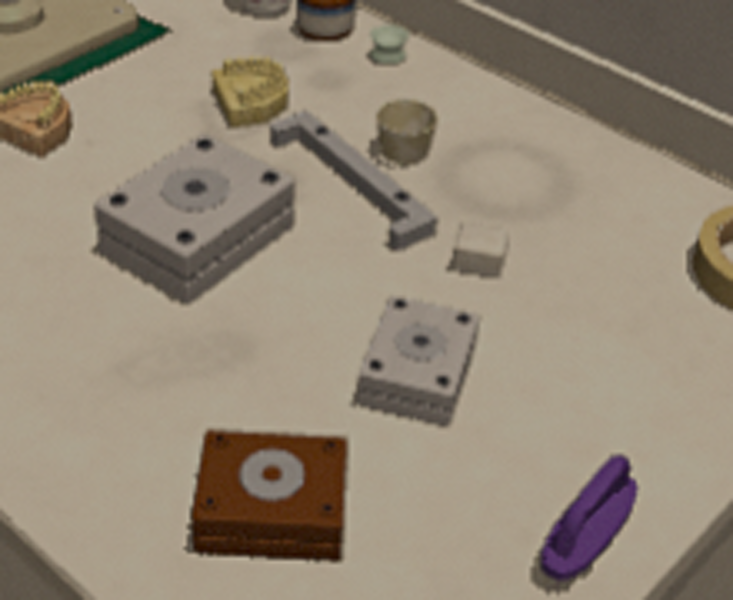

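View pics/sideC.png

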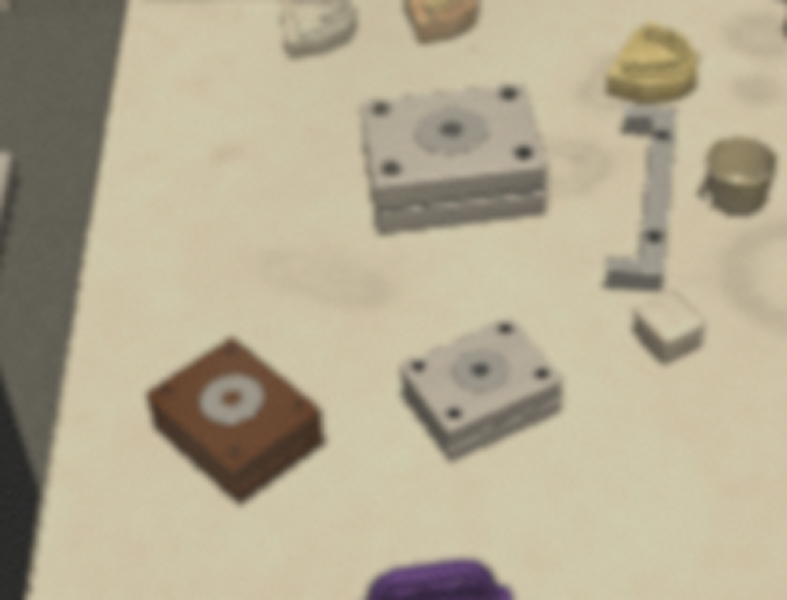

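The large grey flask's top is at about scene (258–318, 172–205) and side (276–325, 153–182). The smaller grey one at scene (355,236) and the brown one are the look-alikes. The fence is at scene (312–360, 165–204).

```bash
cat > h.py <<'E'
import numpy as np, cv2
from scipy.optimize import least_squares
from cell import *
def ray(n,uv):
    c=calibration(n); uv=np.atleast_2d(np.array(uv,float))
    p=cv2.undistortPoints(uv[:,None],c["K"],c["D"])[:,0]
    R=cv2.Rodrigues(c["rvec"])[0]; o=-R.T@c["tvec"]
    d=np.c_[p,np.ones(len(p))]@R
    return o,d
def atz(n,uv,z):
    o,d=ray(n,uv); return o+d*((z-o[2])/d[:,2])[:,None]
def proj(n,P):
    c=calibration(n); return cv2.projectPoints(np.array(P,float),c["rvec"],c["tvec"],c["K"],c["D"])[0][:,0]
E
python3 - <<'E'
from h import *
S=lambda a:[(230+u/3.332,130+v/3.333) for u,v in a]
D=lambda a:[(180+u/3.748,130+v/3.75) for u,v in a]
np.set_printoptions(precision=1,suppress=True)
fs=[(97,207),(205,137),(295,182),(187,250)]
fd=[(360,103),(527,87),(547,166),(375,190)]
print("flask scene\n",atz("scene",S(fs),45)[:,:2]); print("flask side\n",atz("side",D(fd),45)[:,:2])
# fence: scene top: left lug corner tip, back-left, right back, right lug tip
print("fence scene lugL tip,outer back L,outer back R,lugR tip(top)\n",atz("scene",S([(272,126),(303,111),(436,219),(391,236)]),18)[:,:2])
print("fence side\n",atz("side",D([(625,110),(675,108),(661,276),(607,270)]),18)[:,:2])
print("bolts", atz("scene",S([(322,131),(402,196)]),18)[:,:2], atz("side",D([(663,134),(654,237)]),18)[:,:2])
for nm,p,q,z in [("upper",(252,90),(652,65),17),("block",(480,248),(668,328),15),("cup",(405,130),(740,175),17),("tan",(30,115),(443,12),17),("white",None,(318,22),15),("small",(420,342),(480,370),30),("brown",(272,475),(232,398),30),("brush",(590,520),None,20)]:
    print(nm, atz("scene",S([p]),z)[0,:2] if p else "", atz("side",D([q]),z)[0,:2] if q else "")
E
```

```text
flask scene
 [[395.1 124.3]
 [502.6 134.4]
 [510.   50. ]
 [407.9  47.5]]
flask side
 [[397.1 127.6]
 [509.1 134.1]
 [515.2  51.8]
 [406.   38.8]]
fence scene lugL tip,outer back L,outer back R,lugR tip(top)
 [[575.  138.7]
 [607.1 136.5]
 [575.6 -25.3]
 [538.7 -15.4]]
fence side
 [[576.3 137. ]
 [610.7 136. ]
 [578.2 -26.3]
 [545.9 -18.1]]
bolts [[597.6 106.8]
 [578.8   9.2]] [[598.6 109. ]
 [578.7   8.8]]
upper [600.7 187.7] [601.9 187.1]
block [575.4 -65.2] [576.8 -67.5]
cup [645.5  63.6] [643.1  63.7]
tan [452.3 283.7] [457.  266.1]
white  [364.4 265.5]
small [ 461.8 -105.7] [ 462.8 -105. ]
brown [ 323.4 -116.2] [ 322.2 -114.1]
brush [ 428.6 -256.6]
```

```bash
R='{"slide":[-2.78,-2.95,0.55],"roll":0}'; python3 -m pendant '[{"slide":[-2.78,-2.95,0.55],"roll":0},{"slide":[-2.78,-2.95,0.55],"roll":0},{"slide":[-2.78,-2.95,0.55],"roll":0},{"slide":[-2.78,-2.95,0.55],"roll":0},{"slide":[-2.78,-2.95,0.55],"roll":0},{"slide":[-2.78,-2.95,0.55],"roll":0},{"slide":[-2.78,-2.95,0.55],"roll":0},{"slide":[-2.78,-2.95,0.55],"roll":0},{"slide":[-2.78,-2.95,0.55],"roll":0},{"slide":[-2.78,-2.95,0.55],"roll":0}]' 255
cat >> h.py <<'E'
def psi(s=None):
    w,x,y,z=(s or state())["tool_rot"]; return np.degrees(np.arctan2(2*(x*y+w*z),1-2*(y*y+z*z)))
def to(dx,dy,dz=0,p=None):
    p=np.radians(psi() if p is None else p); return np.round(np.array([dx*np.cos(p)+dy*np.sin(p),dx*np.sin(p)-dy*np.cos(p),-dz])/10,2)
E
python3 - <<'E'
from h import *
s=state();p=s["tcp_pos"];print(s["clock"],p,psi(),s["grip_width"])
print(to(410-p[0],165-p[1],100-p[2]))
E
```

```text
clock: 1.13
tcp_pos: [430.4, -199.4, 150.6]
tool_rot: [-0.0, 0.85, -0.526, 0.0]
wrist_force: [1.2, 1.4, -0.5]
grip_width: 23.3
1.1333 [ 430.44705784 -199.40051507  150.56212187] -63.494960316417774 23.308301176725646
[-33.52 -14.43   5.06]
```

```bash
python3 -m pendant '[{"slide":[-3.35,-1.44,0.5],"roll":0},{"slide":[-3.35,-1.44,0.5],"roll":0},{"slide":[-3.35,-1.44,0.5],"roll":0},{"slide":[-3.35,-1.44,0.5],"roll":0},{"slide":[-3.35,-1.44,0.5],"roll":0},{"slide":[-3.35,-1.44,0.5],"roll":0},{"slide":[-3.35,-1.44,0.5],"roll":0},{"slide":[-3.35,-1.44,0.5],"roll":0},{"slide":[-3.35,-1.44,0.5],"roll":0},{"slide":[-3.35,-1.44,0.5],"roll":0}]'
python3 -m pendant '[{"slide":[0,0,0.9],"roll":2.65},{"slide":[0,0,0.9],"roll":2.65},{"slide":[0,0,0.9],"roll":2.65},{"slide":[0,0,0.9],"roll":2.65},{"slide":[0,0,0.9],"roll":2.65},{"slide":[0,0,0.9],"roll":2.65},{"slide":[0,0,0.9],"roll":2.65},{"slide":[0,0,0.9],"roll":2.65},{"slide":[0,0,0.9],"roll":2.65},{"slide":[0,0,0.4],"roll":2.65}]'
python3 - <<'E'
from h import *
print(psi())
a=grab_frame("scene");b=grab_frame("side");w=grab_frame("wrist")
a=cv2.resize(a[130:290,210:410],None,fx=2,fy=2,interpolation=2);b=cv2.resize(b[130:290,190:390],None,fx=2,fy=2,interpolation=2)
cv2.imwrite("pics/a1.png",np.hstack([a,b])[:,:,::-1]);cv2.imwrite("pics/w1.png",w[:,:,::-1])
E
```

```text
clock: 1.97
tcp_pos: [409.1, 164.6, 100.5]
tool_rot: [-0.0, 0.85, -0.526, 0.0]
wrist_force: [0.7, -0.1, 0.9]
grip_width: 0.4
clock: 2.8
tcp_pos: [409.1, 162.8, 14.7]
tool_rot: [-0.0, -0.706, 0.708, 0.0]
wrist_force: [-0.4, -0.2, 0.1]
grip_width: 0.5
-90.11087180312502
```

View pics/a1.png

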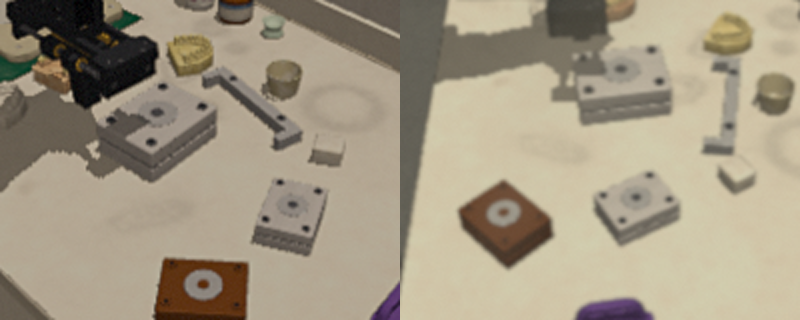

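View pics/w1.png

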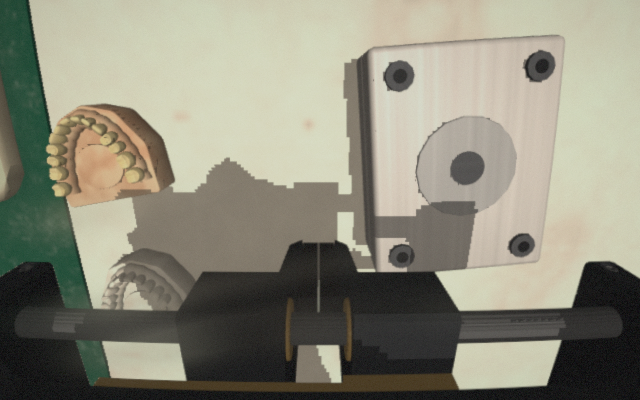

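The wrist view shows the fingertip at (318,243). The flask's top corners are at (372,47), (563,37), (541,262) and (382,270), and the tan and white casts are on the left.

```bash
cat >> h.py <<'E'
def watz(uv,z,s=None):
    s=s or state(); c=calibration("wrist"); uv=np.atleast_2d(np.array(uv,float))
    p=cv2.undistortPoints(uv[:,None],c["K"],c["D"])[:,0]
    w,x,y,zz=s["tool_rot"]
    from scipy.spatial.transform import Rotation as Ro
    R=Ro.from_quat([x,y,zz,w]).as_matrix(); T=c["T_tool_cam"]
    d=np.c_[p,np.ones(len(p))]@T[:3,:3].T@R.T; o=R@T[:3,3]+s["tcp_pos"]
    return o+d*((z-o[2])/d[:,2])[:,None]
def rect(P):
    "P: 4 corners cyclic; fit 88x112 rect -> centre, long-axis angle"
    P=np.array(P)[:,:2]; c0=P.mean(0); L01=np.linalg.norm(P[1]-P[0]); 
    a,b=(112,88) if L01>np.linalg.norm(P[2]-P[1]) else (88,112)
    m=np.array([[-a,0],[a,0],[a,0],[-a,0]])/2.; 
    best=None
    for sg in (1,-1):
        M=m+np.array([[0,-b],[0,-b],[0,b],[0,b]])/2*sg
        H=(P-c0).T@M; U,S,V=np.linalg.svd(H); R=U@np.diag([1,np.linalg.det(U@V)])@V
        r=np.linalg.norm(P-c0-M@R.T,axis=1)
        if best is None or r.sum()<best[2].sum():
            an=np.degrees(np.arctan2(R[1,0],R[0,0])); best=(c0,an if a==112 else an+90,r)
    print("centre",best[0].round(1),"long axis",round((best[1])%180,1),"res",best[2].round(1))
F0=np.array([579.,59.]);FY=np.radians(-11.3)
def infence(c):
    d=np.array(c)-F0; return np.array([d[0]*np.cos(FY)+d[1]*np.sin(FY),-d[0]*np.sin(FY)+d[1]*np.cos(FY)])
E
python3 - <<'E'
from h import *
P=watz([(372,47),(563,37),(541,262),(382,270)],45);print(P);rect(P)
print(infence([456,89]))
E
```

```text
[[507.24149657 139.436338    45.        ]
 [513.59844898  55.88047278  45.        ]
 [404.31454969  43.82793012  45.        ]
 [400.55389778 128.87908758  45.        ]]
centre [456.4  92. ] long axis 5.0 res [1.7 3.7 0.6 4.3]
[-126.49398733    5.31706401]
```

```bash
python3 -m pendant '[{"slide":[0.5,0,0],"roll":0},{"slide":[0.5,0,0],"roll":0},{"slide":[0.5,0,0],"roll":0},{"slide":[0.5,0,0],"roll":0},{"slide":[0.5,0,0],"roll":0},{"slide":[0.5,0,0],"roll":0},{"slide":[0.5,0,0],"roll":0},{"slide":[0.5,0,0],"roll":0},{"slide":[0.5,0,0],"roll":0},{"slide":[0.5,0,0],"roll":0}]'
python3 - <<'E'
from h import *
a=grab_frame("scene");w=grab_frame("wrist")
a=cv2.resize(a[130:290,210:410],(500,400),interpolation=2)
cv2.imwrite("pics/a2.png",cv2.resize(a,(500,400))[:,:,::-1]);cv2.imwrite("pics/w2.png",w[:,:,::-1])
E
```

```text
clock: 3.78
tcp_pos: [409.3, 112.4, 15.5]
tool_rot: [0.0, 0.707, -0.707, -0.0]
wrist_force: [-0.0, 0.5, -0.6]
grip_width: 0.3
```

View pics/w2.png

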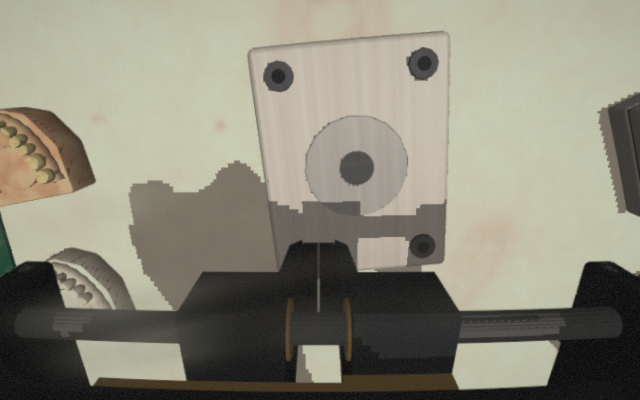

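```bash
python3 - <<'E'
from h import *
P=watz([(248,48),(448,32),(443,262),(277,275)],45);print(P.round(1));rect(P)
print(watz([(318,243)],15),watz([(318,243)],45), calibration("wrist"))
E
```

```text
[[506.9 140.7  45. ]
 [513.5  56.1  45. ]
 [404.8  46.2  45. ]
 [397.6 132.6  45. ]]
centre [455.7  93.9] long axis 4.7 res [1.9 2.1 1.5 1.4]
[[401.44779721 111.11883461  15.        ]] [[416.00336171 111.11862223  45.        ]] {'K': array([[328.26738759,   0.        , 318.0597452 ],
       [  0.        , 328.26738759, 196.71463444],
       [  0.        ,   0.        ,   1.        ]]), 'D': array([-0.05835411,  0.        ,  0.        ,  0.        ,  0.        ]), 'T_tool_cam': array([[ 9.99999973e-01, -1.81810038e-04,  1.45619119e-04,
         7.44740003e-01],
       [ 1.28498728e-04,  9.51983123e-01,  3.06150482e-01,
        -7.95303544e+01],
       [-1.94288174e-04, -3.06150455e-01,  9.51983120e-01,
        -1.79586929e+02],
       [ 0.00000000e+00,  0.00000000e+00,  0.00000000e+00,
         1.00000000e+00]])}
```

View pics/a2.png

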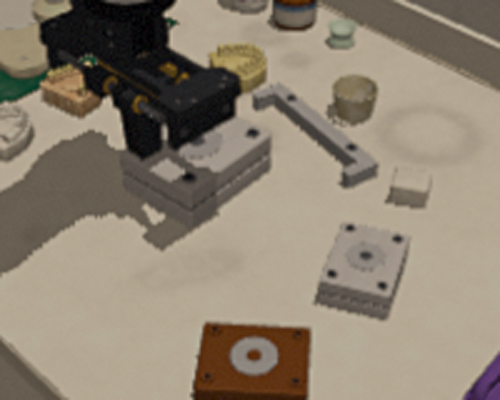

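```bash
python3 - <<'E'
from h import *
s=state();print(s["tcp_pos"],s["wrist_force"],s["joints"])
a=grab_frame("scene").copy()
b=grab_frame("side").copy()
out=[]
for n,im,(x0,y0) in (("scene",a,(240,150)),("side",b,(250,130))):
    im=cv2.resize(im[y0:y0+80,x0:x0+80],(400,400),interpolation=2)
    p=s["tcp_pos"]
    for q in ([p[0]-9,p[1]-17,p[2]],[p[0]+9,p[1]-17,p[2]],p,[p[0]-9,p[1]+17,p[2]],[p[0]+9,p[1]+17,p[2]],[p[0]-9,p[1]-17,60],[p[0]+9,p[1]-17,60]):
        u=(proj(n,[q])[0]-[x0,y0])*5; cv2.circle(im,(int(u[0]),int(u[1])),3,(255,0,0) if q[2]<50 else (0,255,0),-1)
    out.append(im)
cv2.imwrite("pics/z2.png",np.hstack(out)[:,:,::-1])
E
```

```text
[409.19897973 111.84429137  15.45854969] [-0.56007286  0.22811847 -0.55432434] [-0.26691069  0.51739962 -0.12672648  2.22091915  0.15770681  0.41179684
 -2.09366326]
```

View pics/z2.png

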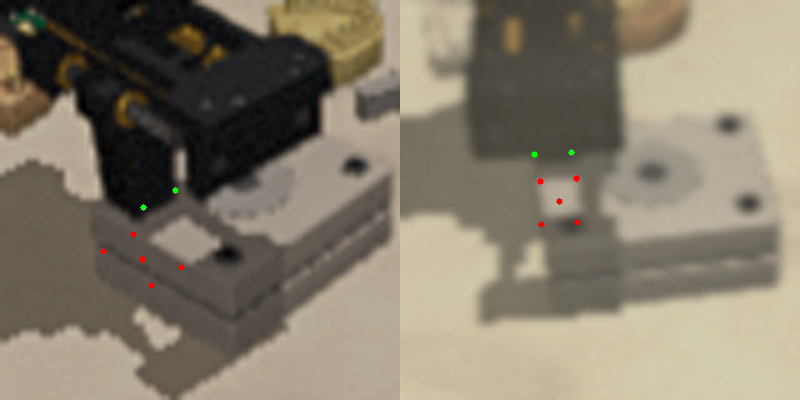

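```bash
python3 -m pendant '[{"slide":[0,0,-2.5],"roll":0},{"slide":[0,0,-2.5],"roll":0},{"slide":[-2.5,0,0],"roll":0},{"slide":[-2.5,0,0],"roll":0},{"slide":[-2,0,0],"roll":0},{"slide":[0,0,0],"roll":0},{"slide":[0,0,0],"roll":0},{"slide":[0,0,0],"roll":0},{"slide":[0,0,0],"roll":0},{"slide":[0,0,0],"roll":0}]' 100
python3 - <<'E'
from h import *
a=grab_frame("scene");w=grab_frame("wrist");b=grab_frame("side")
a=cv2.resize(a[110:230,220:340],(400,400),interpolation=2);b=cv2.resize(b[110:230,220:340],(400,400),interpolation=2)
cv2.imwrite("pics/a3.png",np.hstack([a,b])[:,:,::-1]);cv2.imwrite("pics/w3.png",w[:,:,::-1])
E
```

```text
clock: 4.82
tcp_pos: [409.2, 181.8, 65.4]
tool_rot: [-0.0, -0.707, 0.708, -0.0]
wrist_force: [-0.2, 0.5, -0.2]
grip_width: 53.5
```

View pics/w3.png

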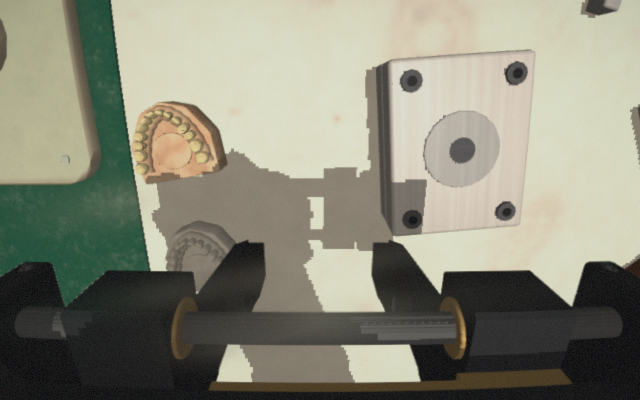

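View pics/a3.png

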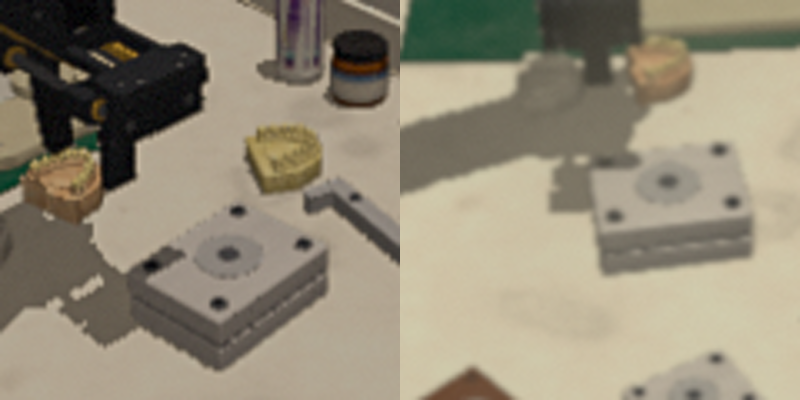

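```bash
python3 - <<'E'
from h import *
s=state();p=s["tcp_pos"];print(p)
for n,uv in (("scene",(255,166)),("side",(220+597/400*120-120,110+82*.3))):
    for z in (20,30,40,50,60,65,75,85,95,105): print(n,z,atz(n,[uv],z)[0].round(0))
E
```

```text
[409.36311811 182.30304527  65.47445296]
scene 20 [475. 245.  20.]
scene 30 [466. 233.  30.]
scene 40 [458. 220.  40.]
scene 50 [449. 208.  50.]
scene 60 [441. 195.  60.]
scene 65 [436. 189.  65.]
scene 75 [428. 177.  75.]
scene 85 [419. 164.  85.]
scene 95 [411. 152.  95.]
scene 105 [402. 139. 105.]
side 20 [404. 260.  20.]
side 30 [405. 246.  30.]
side 40 [405. 232.  40.]
side 50 [406. 218.  50.]
side 60 [407. 204.  60.]
side 65 [407. 197.  65.]
side 75 [407. 182.  75.]
side 85 [408. 168.  85.]
side 95 [409. 154.  95.]
side 105 [409. 140. 105.]
```

The two fixed cameras and the wrist view agree: the physical fingertips end about 31 mm short of the reported TCP. That explains the first pass going over the flask without touching it. I'll work with the reported z near -7, which puts the tips at about 24 mm and leaves the gripper body above the flask.

```bash
python3 -m pendant '[{"slide":[0,0,1],"roll":0},{"slide":[0,0,1],"roll":0},{"slide":[0,0,1],"roll":0},{"slide":[0,0,1],"roll":0},{"slide":[0,0,0.8],"roll":0},{"slide":[0,0,0.6],"roll":0},{"slide":[0,0,0.6],"roll":0},{"slide":[0,0,0.5],"roll":0},{"slide":[0,0,0.4],"roll":0},{"slide":[0,0,0.3],"roll":0}]' 255
python3 - <<'E'
from h import *
a=grab_frame("scene");w=grab_frame("wrist");b=grab_frame("side")
a=cv2.resize(a[130:230,230:330],(400,400),interpolation=2);b=cv2.resize(b[110:210,230:330],(400,400),interpolation=2)
cv2.imwrite("pics/a4.png",np.hstack([a,b])[:,:,::-1])
E
```

```text
clock: 5.8
tcp_pos: [409.3, 182.9, -6.9]
tool_rot: [0.0, 0.707, -0.707, -0.0]
wrist_force: [0.2, -0.3, 0.4]
grip_width: 0.2
```

View pics/a4.png

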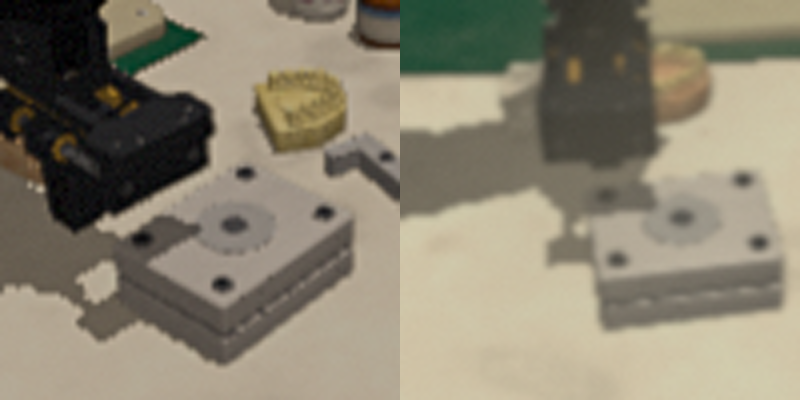

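```bash
python3 - <<'E'
from h import *
for uv in ((230+95/4,130+208/4),(230+210/4,130+165/4),(230+75/4,130+229/4)):
    o,d=ray("scene",[uv]); 
    for y in (88,120,140,165): print(uv,(o+d[0]*(y-o[1])/d[0,1]).round(0))
for uv in ((230+545/4-100,110+160/4),(230+650/4-100,110+160/4)):
    o,d=ray("side",[uv]); 
    for y in (88,120,140,165): print(uv,(o+d[0]*(y-o[1])/d[0,1]).round(0))
E
```

```text
(253.75, 182.0) [360.  88. 110.]
(253.75, 182.0) [381. 120.  83.]
(253.75, 182.0) [395. 140.  65.]
(253.75, 182.0) [411. 165.  43.]
(282.5, 171.25) [437.  88. 100.]
(282.5, 171.25) [463. 120.  71.]
(282.5, 171.25) [479. 140.  53.]
(282.5, 171.25) [500. 165.  31.]
(248.75, 187.25) [346.  88. 104.]
(248.75, 187.25) [367. 120.  76.]
(248.75, 187.25) [380. 140.  58.]
(248.75, 187.25) [396. 165.  36.]
(266.25, 150.0) [378.  88. 100.]
(266.25, 150.0) [376. 120.  76.]
(266.25, 150.0) [374. 140.  61.]
(266.25, 150.0) [372. 165.  42.]
(292.5, 150.0) [440.  88.  95.]
(292.5, 150.0) [439. 120.  71.]
(292.5, 150.0) [439. 140.  56.]
(292.5, 150.0) [439. 165.  37.]
```

```bash
python3 -m pendant '[{"slide":[1.1,0,0],"roll":0},{"slide":[1.1,0,0],"roll":0},{"slide":[1.0,0,0],"roll":0},{"slide":[0.5,0,0],"roll":0},{"slide":[0.5,0,0],"roll":0},{"slide":[0.5,0,0],"roll":0},{"slide":[0.5,0,0],"roll":0},{"slide":[0.5,0,0],"roll":0},{"slide":[0.5,0,0],"roll":0},{"slide":[0.5,0,0],"roll":0}]'
python3 - <<'E'
from h import *
w=grab_frame("wrist")
cv2.imwrite("pics/w5.png",w[:,:,::-1])
E
```

```text
clock: 6.78
tcp_pos: [408.9, 116.4, -6.4]
tool_rot: [-0.0, 0.708, -0.707, -0.001]
wrist_force: [-2.6, 4.3, 1.6]
grip_width: 0.4
```

View pics/w5.png

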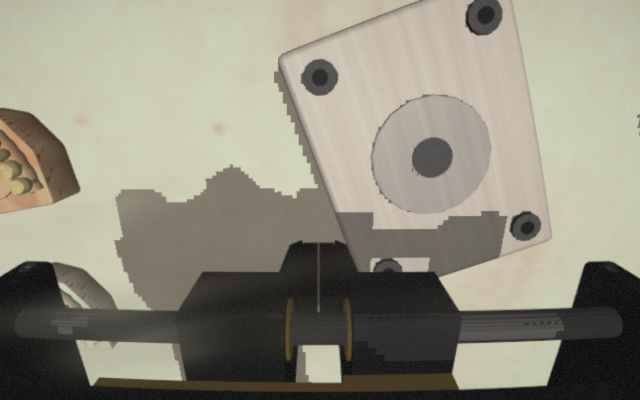

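Now it pushes, with 4–5 N at the wrist, and the flask is turning. Top corners are at about (280,57), (510,-8) and (551,238), with the disc at (432,157).

```bash
cat >> h.py <<'E'
def top(uv,**k):
    P=watz(uv,45); print(P[:,:2].round(1).tolist()); rect(P)
E
python3 - <<'E'
from h import *
P=watz([(280,57),(551,238)],45);print(P)
Q=watz([(432,157)],47);print(Q,infence(Q[0,:2]))
B=watz([(320,77),(486,15),(526,227),(388,268)],46);print(B);d=B[1]-B[0];print(np.degrees(np.arctan2(d[1],d[0])));d=B[1]-B[2];print(np.degrees(np.arctan2(d[1],d[0])))
d=B[0]-B[3];print(np.degrees(np.arctan2(d[1],d[0])), np.linalg.norm(d))
E
```

```text
[[500.64792783 128.18064326  45.        ]
 [427.96882032  11.28949337  45.        ]]
[[464.14242967  69.70531847  47.        ]] [-114.72868298  -12.00810582]
[[493.60646736 113.6032625   46.        ]
 [515.45765497  54.51619793  46.        ]
 [433.78010769  24.80286225  46.        ]
 [414.52596232  83.54497851  46.        ]]
-69.7049313884446
19.990794538561875
20.81166074177637 84.6003942884146
```

```bash
python3 -m pendant '[{"slide":[-0.5,0,-2],"roll":0},{"slide":[0,0,-4],"roll":0},{"slide":[2.7,-2.95,0],"roll":0},{"slide":[2.7,-2.95,0],"roll":0},{"slide":[2.7,-2.95,0],"roll":0},{"slide":[2.7,-2.95,0],"roll":0},{"slide":[0,0,1.5],"roll":0},{"slide":[0,0,1.5],"roll":0},{"slide":[0,0,1.5],"roll":0},{"slide":[0,0,1.5],"roll":0}]'
python3 - <<'E'
from h import *
w=grab_frame("wrist");a=grab_frame("scene")
cv2.imwrite("pics/w6.png",cv2.resize(w,(480,300))[:,:,::-1])
cv2.imwrite("pics/s6.png",cv2.resize(a[120:280,230:430],(800,640-40))[:,:,::-1])
print(state()["tcp_pos"])
E
```

```text
clock: 7.67
tcp_pos: [527.4, 11.7, -7.2]
tool_rot: [-0.0, -0.707, 0.708, -0.0]
wrist_force: [0.5, 0.2, -0.4]
grip_width: 0.3
[525.36556939  11.98012234  -8.34661405]
```

View pics/w6.png

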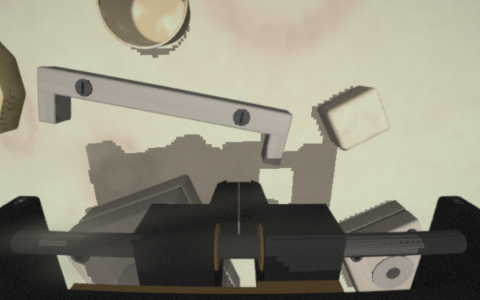

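View pics/s6.png

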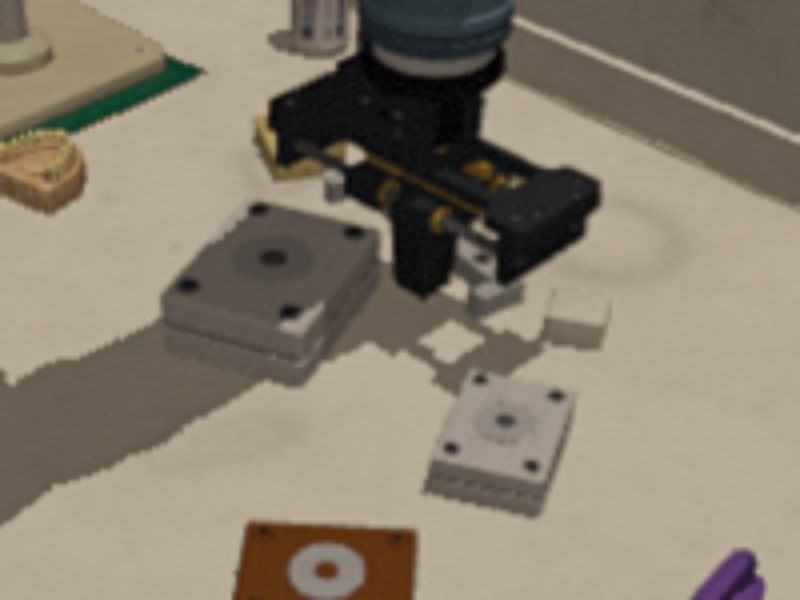

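```bash
python3 - <<'E'
from h import *
k=1/.75
P=watz([(38*k,66*k),(292*k,115*k),(84*k,88*k),(241*k,117*k)],18);print(P[:,:2].round(1))
for a,b in ((0,1),(2,3)):
    d=P[a]-P[b];print(np.degrees(np.arctan2(d[1],d[0]))-90,np.linalg.norm(d))
E
python3 -m pendant '[{"slide":[-0.5,0,0],"roll":0},{"slide":[-0.5,0,0],"roll":0},{"slide":[-0.5,0,0],"roll":0},{"slide":[-0.5,0,0],"roll":0},{"slide":[-0.5,0,0],"roll":0},{"slide":[-0.5,0,0],"roll":0},{"slide":[-0.5,0,0],"roll":0},{"slide":[-0.5,0,0],"roll":0},{"slide":[-0.5,0,0],"roll":0},{"slide":[-0.5,0,0],"roll":0}]'
python3 - <<'E'
from h import *
w=grab_frame("wrist");a=grab_frame("side")
cv2.imwrite("pics/w7.png",cv2.resize(w,(480,300))[:,:,::-1])
cv2.imwrite("pics/s7.png",cv2.resize(a[120:240,250:400],(750,600))[:,:,::-1])
E
```

```text
[[608.8 134.9]
 [577.2 -22.4]
 [594.7 107.2]
 [575.9   9.7]]
-11.333952973329716 160.44941364837942
-10.911134269561444 99.33873466817924
clock: 8.6
tcp_pos: [528.5, 62.3, -5.8]
tool_rot: [0.0, -0.707, 0.707, -0.001]
wrist_force: [2.0, -4.1, 3.3]
grip_width: 0.3
```

View pics/w7.png

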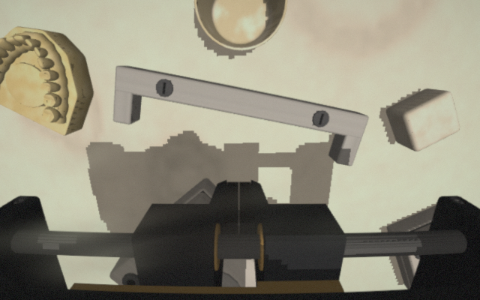

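View pics/s7.png

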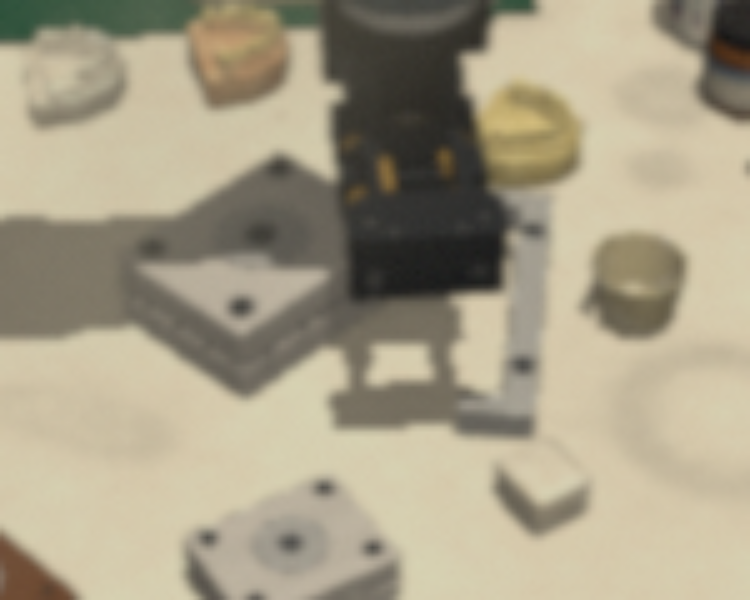

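```bash
python3 - <<'E'
from h import *
f=lambda a:[(250+u/5,120+v/5) for u,v in a]
P=atz("side",f([(150,247),(240,307),(280,165),(260,235)]),46);print(P[:,:2].round(1))
d=P[2]-P[0];print(np.degrees(np.arctan2(d[1],d[0])),np.linalg.norm(d));d=P[1]-P[0];print(np.degrees(np.arctan2(d[1],d[0])),np.linalg.norm(d))
print((P[1]+P[2])/2)
E
```

```text
[[406.4  78.9]
 [447.9  31.2]
 [472.5 137.2]
 [459.8  83. ]]
41.405730966845724 88.06299691919465
-49.04502648543344 63.20602549890674
[460.18753665  84.18118274  46.        ]
```

```bash
python3 -m pendant '[{"slide":[1,0,-2],"roll":0},{"slide":[0,0,-4],"roll":0},{"slide":[1.5,2.7,0],"roll":0},{"slide":[1.5,2.7,0],"roll":0},{"slide":[1.5,2.7,0],"roll":0},{"slide":[1.5,2.7,0],"roll":0},{"slide":[0,0,1.5],"roll":0},{"slide":[0,0,1.5],"roll":0},{"slide":[0,0,1.5],"roll":0},{"slide":[0,0,1.5],"roll":0}]'
python3 - <<'E'
from h import *
w=grab_frame("wrist")
cv2.imwrite("pics/w8.png",w[:,:,::-1])
E
```

```text
clock: 9.53
tcp_pos: [418.9, -6.4, -7.0]
tool_rot: [-0.0, 0.707, -0.707, -0.0]
wrist_force: [0.4, -0.3, 0.4]
grip_width: 0.0
```

View pics/w8.png

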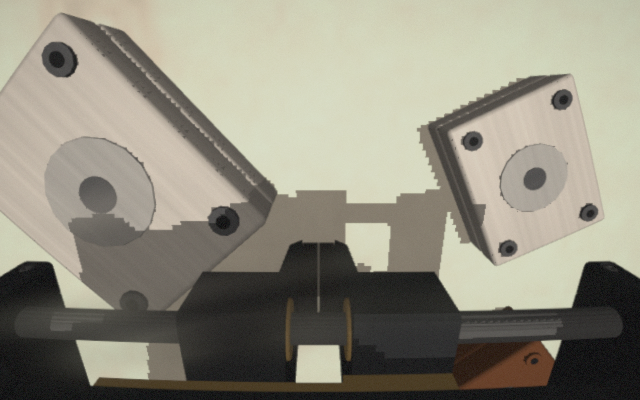

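```bash
python3 - <<'E'
from h import *
B=watz([(60,59),(223,220),(132,301)],46);print(B[:,:2].round(1));
d=B[0]-B[1];print(np.degrees(np.arctan2(d[1],d[0])),np.linalg.norm(d));d=B[2]-B[1];print(np.degrees(np.arctan2(d[1],d[0])),np.linalg.norm(d));print((B[0]+B[2])/2)
print(watz([(97,195)],47),watz([(271,190)],45))
E
```

```text
[[510.2  87.8]
 [447.   31.9]
 [406.8  78.1]]
41.49069073290223 84.28274554367994
131.0731787891422 61.18115969604155
[458.48658194  82.90900312  46.        ]
[[458.05009332  82.68408125  47.        ]] [[459.57349887  11.77094518  45.        ]]
```

```bash
python3 -m pendant '[{"slide":[-0.3,-0.4,0],"roll":0},{"slide":[-0.3,-0.4,0],"roll":0},{"slide":[-0.3,-0.4,0],"roll":0},{"slide":[-0.35,-0.4,0],"roll":0},{"slide":[-0.35,-0.4,0],"roll":0},{"slide":[-0.35,-0.35,0],"roll":0},{"slide":[-0.35,-0.35,0],"roll":0},{"slide":[-0.4,-0.3,0],"roll":0},{"slide":[-0.4,-0.3,0],"roll":0},{"slide":[-0.4,-0.3,0],"roll":0}]'
python3 - <<'E'
from h import *
w=grab_frame("wrist")
cv2.imwrite("pics/w9.png",w[:,:,::-1])
E
```

```text
clock: 10.42
tcp_pos: [455.4, 26.1, -5.9]
tool_rot: [-0.001, -0.706, 0.708, -0.001]
wrist_force: [-1.7, -7.0, 3.0]
grip_width: 0.3
```

View pics/w9.png

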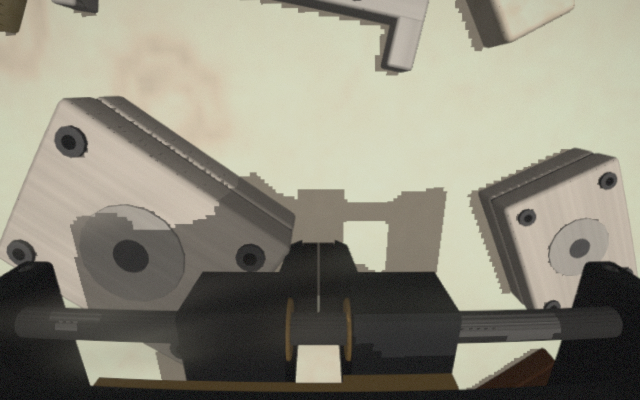

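```bash
cat >> h.py <<'E'
def bolts(uv,disc=None):
    "uv: two bolts along long side (first=far/upper)"
    B=watz(uv,46)[:,:2]; d=B[0]-B[1]; print(B.round(1).tolist(),"ang",np.degrees(np.arctan2(d[1],d[0])).round(1),"len",np.linalg.norm(d).round(1))
    if disc: c=watz([disc],47)[0,:2]; print("centre",c.round(1),"fence",infence(c).round(1))
E
sed -i 's/F0=.*/F0=np.array([578.,59.5]);FY=np.radians(-11.2)/' h.py
python3 - <<'E'
from h import *
bolts([(71,141),(250,258)],(130,256)); bolts([(71,141),(21,253)])
E
```

```text
[[518.4, 125.9], [466.7, 56.5]] ang 53.3 len 86.6
centre [467.8 109.6] fence [-117.9   27.7]
[[518.4, 125.9], [467.8, 163.1]] ang -36.3 len 62.8
```

```bash
python3 -m pendant '[{"slide":[0.8,0.5,-2],"roll":0},{"slide":[0,0,-4],"roll":0},{"slide":[-2.65,1.55,0],"roll":0},{"slide":[-2.65,1.55,0],"roll":0},{"slide":[-2.65,1.55,0],"roll":0},{"slide":[-2.65,1.55,0],"roll":0},{"slide":[0,0,1.5],"roll":0},{"slide":[0,0,1.5],"roll":0},{"slide":[0,0,1.5],"roll":0},{"slide":[0,0,1.5],"roll":0}]'
python3 - <<'E'
from h import *
w=grab_frame("wrist")
cv2.imwrite("pics/w10.png",w[:,:,::-1])
E
```

```text
clock: 11.3
tcp_pos: [389.1, 127.1, -6.4]
tool_rot: [-0.001, 0.708, -0.707, 0.0]
wrist_force: [-0.2, 0.2, -1.0]
grip_width: 0.3
```

View pics/w10.png

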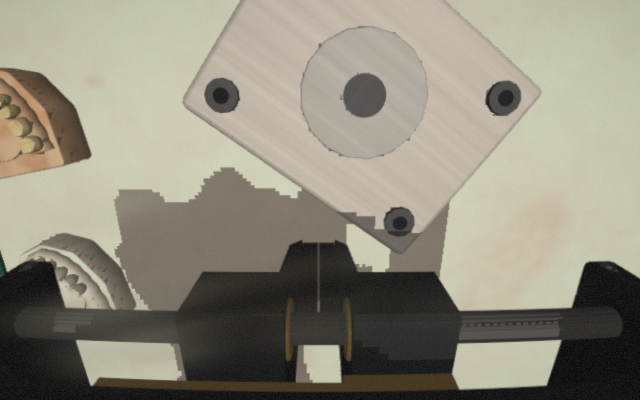

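```bash
python3 - <<'E'
from h import *
bolts([(221,95),(399,222)],(365,95)); bolts([(503,98),(399,222)]); print(watz([(184,102),(540,93),(403,250)],45))
E
```

```text
[[466.3, 161.6], [416.1, 92.5]] ang 54.0 len 85.4
centre [466.2 108.9] fence [-119.2   26.7]
[[465.9, 56.9], [416.1, 92.5]] ang -35.6 len 61.2
[[463.92068349 176.12354903  45.        ]
 [468.06548145  42.01685645  45.        ]
 [402.79603091  89.47222813  45.        ]]
```

```bash
python3 -m pendant '[{"slide":[0.5,-0.15,0],"roll":0},{"slide":[0.5,-0.15,0],"roll":0},{"slide":[0.45,-0.2,0],"roll":0},{"slide":[0.35,-0.33,0],"roll":0},{"slide":[0.35,-0.33,0],"roll":0},{"slide":[0.35,-0.33,0],"roll":0},{"slide":[0.35,-0.33,0],"roll":0},{"slide":[0.35,-0.33,0],"roll":0},{"slide":[0.33,-0.35,0],"roll":0},{"slide":[0.33,-0.35,0],"roll":0}]'
python3 - <<'E'
from h import *
w=grab_frame("wrist")
cv2.imwrite("pics/w11.png",w[:,:,::-1])
E
```

```text
clock: 12.18
tcp_pos: [414.0, 86.7, -6.3]
tool_rot: [0.002, 0.707, -0.707, -0.001]
wrist_force: [-7.9, 2.5, 7.7]
grip_width: 0.5
```

View pics/w11.png

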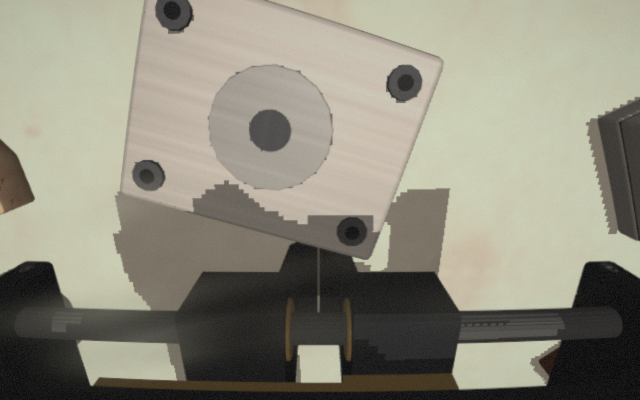

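```bash
python3 - <<'E'
from h import *
bolts([(148,175),(351,232)],(270,130)); bolts([(404,83),(351,232)]); bolts([(173,12),(404,83)])
E
```

```text
[[463.3, 154.0], [438.3, 71.2]] ang 73.2 len 86.4
centre [481.  103.4] fence [-103.7   24.2]
[[498.1, 53.3], [438.3, 71.2]] ang -16.6 len 62.5
[[522.7, 136.4], [498.1, 53.3]] ang 73.5 len 86.6
```

Square to the fence within about 5.5° and 60 mm clear. It is 24 mm too far left, so next I nudge it sideways on its short end.

```bash
python3 -m pendant '[{"slide":[-0.4,0.6,-2],"roll":0},{"slide":[0,0,-4],"roll":0},{"slide":[-2.55,-2.1,0],"roll":0},{"slide":[-2.55,-2.1,0],"roll":0},{"slide":[-2.55,-2.1,0],"roll":0},{"slide":[-2.55,-2.1,0],"roll":0},{"slide":[0,0,1.5],"roll":2.8},{"slide":[0,0,1.5],"roll":2.8},{"slide":[0,0,1.5],"roll":2.8},{"slide":[0,0,1.5],"roll":2.8}]'
python3 - <<'E'
from h import *
print(psi())
w=grab_frame("wrist")
cv2.imwrite("pics/w12.png",w[:,:,::-1])
E
```

```text
clock: 13.07
tcp_pos: [496.0, 192.9, -6.5]
tool_rot: [0.001, -0.634, 0.774, -0.0]
wrist_force: [0.0, -0.5, -0.4]
grip_width: 0.6
-101.3579480272782
```

View pics/w12.png

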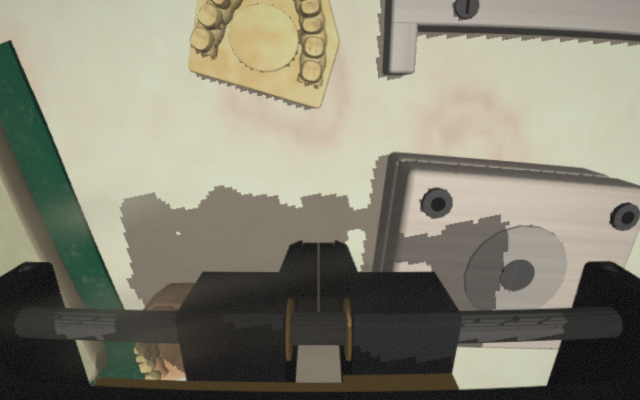

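```bash
python3 - <<'E'
from h import *
bolts([(436,203),(625,216)],(517,275))
print(watz([(386,70),(412,73)],18), infence(state()["tcp_pos"][:2]))
E
```

```text
[[520.7, 137.5], [497.7, 55.3]] ang 74.4 len 85.3
centre [480.  104.8] fence [-104.9   25.4]
[[575.24571843 144.56954747  18.        ]
 [571.82557544 133.43401337  18.        ]] [-108.12378246  113.90425895]
```

```bash
python3 -m pendant '[{"slide":[0.4,0.3,0],"roll":0},{"slide":[0.4,0.3,0],"roll":0},{"slide":[0.4,0.3,0],"roll":0},{"slide":[0.4,0,0],"roll":0},{"slide":[0.4,0,0],"roll":0},{"slide":[0.4,0,0],"roll":0},{"slide":[0.4,0,0],"roll":0},{"slide":[0.4,0,0],"roll":0},{"slide":[0.4,0,0],"roll":0},{"slide":[0.4,0,0],"roll":0}]'
python3 - <<'E'
from h import *
print(psi())
w=grab_frame("wrist")
cv2.imwrite("pics/w13.png",w[:,:,::-1])
E
```

```text
clock: 13.95
tcp_pos: [479.2, 157.8, -5.6]
tool_rot: [0.002, -0.635, 0.772, 0.0]
wrist_force: [-0.1, 5.6, 0.7]
grip_width: 0.3
-101.09090510989701
```

View pics/w13.png

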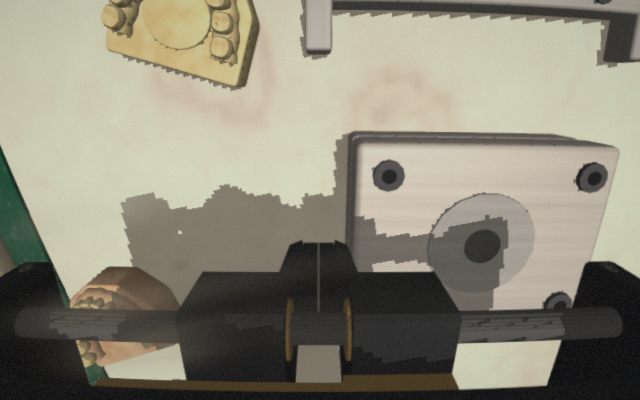

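```bash
python3 - <<'E'
from h import *
bolts([(388,176),(592,178)],(482,246))
P=watz([(318,2),(617,0)],18);print(P) 
L=watz([(306,52),(331,52),(607,58)],18); print(L[:,:2], [infence(q[:2]).round(1) for q in L])
E
```

```text
[[519.7, 119.1], [502.5, 34.0]] ang 78.6 len 86.8
centre [481.2  82.9] fence [-99.5   4.1]
[[5.93464032e+02 1.33325443e+02 1.80000000e+01]
 [5.72907525e+02 5.64058892e-01 1.80000000e+01]]
[[574.68840494 142.43100609]
 [572.55061167 131.59322598]
 [548.32389408   5.34953542]] [array([-19.4,  80.7]), array([-19.3,  69.7]), array([-18.6, -58.9])]
```

```bash
python3 -m pendant '[{"slide":[-1,0,-1],"roll":0},{"slide":[0,0,-2.5],"roll":0},{"slide":[0,0,-2.5],"roll":0},{"slide":[2,1.1,0],"roll":0},{"slide":[2.1,1.1,0],"roll":0},{"slide":[2.1,1.1,0],"roll":0},{"slide":[2.1,1.1,0],"roll":0},{"slide":[0,0,0],"roll":0},{"slide":[0,0,0],"roll":0},{"slide":[0,0,0],"roll":0}]'
python3 -m pendant '[{"slide":[0,0,0],"roll":0},{"slide":[0,0,0],"roll":0},{"slide":[0,0,0],"roll":0},{"slide":[0,0,1],"roll":0},{"slide":[0,0,1],"roll":0},{"slide":[0,0,1],"roll":0},{"slide":[0,0,1],"roll":0},{"slide":[0,0,1],"roll":0},{"slide":[0,0,1],"roll":0},{"slide":[0,0,0],"roll":0}]' 100
python3 - <<'E'
from h import *
s=state();print(psi(),infence(s["tcp_pos"][:2]))
w=grab_frame("wrist")
cv2.imwrite("pics/w14.png",w[:,:,::-1])
E
```

```text
clock: 14.83
tcp_pos: [421.7, 92.9, 53.9]
tool_rot: [0.001, -0.635, 0.773, -0.0]
wrist_force: [1.4, 0.1, 0.0]
grip_width: 0.5
clock: 15.67
tcp_pos: [419.5, 92.4, -8.5]
tool_rot: [-0.002, -0.635, 0.773, 0.001]
wrist_force: [-0.3, 0.9, 0.1]
grip_width: 53.7
-101.16457962098309 [-161.91546174    1.51919347]
```

View pics/w14.png

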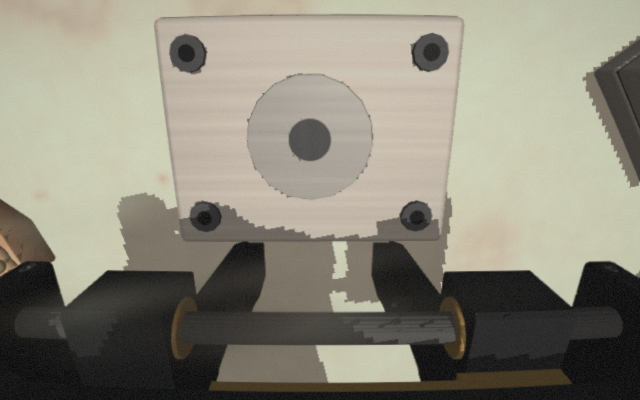

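```bash
python3 - <<'E'
from h import *
bolts([(188,53),(430,51)],(309,139)); bolts([(205,216),(416,215)])
E
```

```text
[[520.6, 119.5], [504.4, 34.3]] ang 79.2 len 86.8
centre [481.9  83.1] fence [-98.9   4.5]
[[459.2, 131.7], [442.7, 46.1]] ang 79.1 len 87.1
```

```bash
python3 -m pendant '[{"slide":[0,-0.5,0],"roll":0},{"slide":[0,-0.5,0],"roll":0},{"slide":[0,-0.5,0],"roll":0},{"slide":[0.05,-0.5,0],"roll":0},{"slide":[0.05,-0.5,0],"roll":0},{"slide":[0.05,-0.5,0],"roll":0},{"slide":[0.05,-0.5,0],"roll":0},{"slide":[0.05,-0.5,0],"roll":0},{"slide":[0.05,-0.5,0],"roll":0},{"slide":[0,-0.4,0],"roll":0}]'
python3 - <<'E'
from h import *
s=state();print(psi(),infence(s["tcp_pos"][:2]))
w=grab_frame("wrist")
cv2.imwrite("pics/w15.png",w[:,:,::-1])
E
```

```text
clock: 16.55
tcp_pos: [467.3, 80.1, -6.4]
tool_rot: [-0.001, -0.635, 0.773, 0.001]
wrist_force: [-7.1, 0.0, 1.0]
grip_width: 53.4
-101.1725944703066 [-112.60099872   -1.25995986]
```

View pics/w15.png

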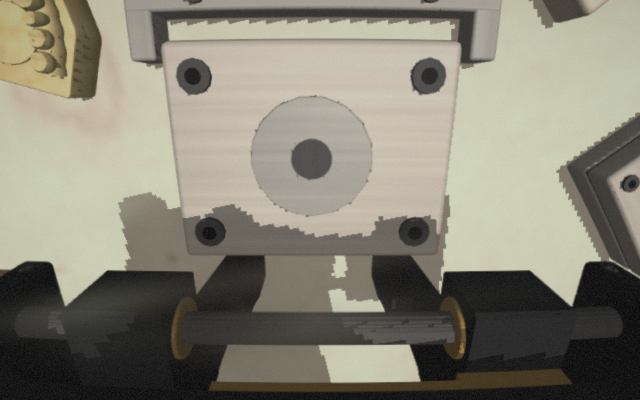

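The flask's front is between the lugs, roughly parallel to the bar. The lug inner edges are at columns 152 and 474 and the flask corners at 163 and 460, with a small gap left to the bar.

```bash
python3 - <<'E'
from h import *
bolts([(194,76),(429,76)],(311,158)); bolts([(210,232),(415,232)])
print([infence(q[:2]).round(1) for q in watz([(152,40),(474,40),(131,62),(494,62),(170,10),(450,10)],18)])
print([infence(q[:2]).round(1) for q in watz([(163,42),(460,42)],45)])
E
```

```text
[[561.3, 107.5], [544.4, 22.4]] ang 78.7 len 86.7
centre [522.9  71.2] fence [-56.4   0.8]
[[500.0, 119.7], [483.0, 34.4]] ang 78.8 len 87.0
[array([-8.8, 71.4]), array([ -8.9, -70.8]), array([-17.7,  82.3]), array([-17.9, -81.1]), array([ 3.1, 61.9]), array([  2.9, -58.8])]
[array([-13.5,  54.6]), array([-13.7, -53.6])]
```

```bash
python3 -m pendant '[{"slide":[0,-0.2,0],"roll":0},{"slide":[0,-0.2,0],"roll":0},{"slide":[0,-0.2,0],"roll":0},{"slide":[0,-0.2,0],"roll":0},{"slide":[0,-0.2,0],"roll":0},{"slide":[0,-0.15,0],"roll":0},{"slide":[0,-0.15,0],"roll":0},{"slide":[0,-0.1,0],"roll":0},{"slide":[0,0,0],"roll":0},{"slide":[0,0,0],"roll":0}]'
python3 -m pendant '[{"slide":[0,-0.1,0],"roll":0},{"slide":[0,-0.1,0],"roll":0},{"slide":[0,0,0],"roll":0},{"slide":[0,0,0],"roll":0},{"slide":[0,0,0],"roll":0},{"slide":[0,0,0],"roll":0},{"slide":[0,0,0],"roll":0},{"slide":[0,0,0],"roll":0},{"slide":[0,0,0],"roll":0},{"slide":[0,0,0],"roll":0}]'
python3 - <<'E'
from h import *
s=state();print(s["wrist_force"],psi(),infence(s["tcp_pos"][:2]))
w=grab_frame("wrist")
cv2.imwrite("pics/w16.png",w[:,:,::-1])
E
```

```text
clock: 17.43
tcp_pos: [481.4, 77.4, -6.5]
tool_rot: [-0.001, -0.635, 0.773, 0.0]
wrist_force: [-5.2, 0.9, 1.9]
grip_width: 53.3
clock: 18.27
tcp_pos: [481.4, 77.3, -6.5]
tool_rot: [-0.002, -0.635, 0.773, 0.001]
wrist_force: [-10.5, 2.3, 8.7]
grip_width: 53.6
[-10.49061428   2.27050486   8.65581744] -101.16177083888385 [-98.23709522  -1.26360011]
```

View pics/w16.png

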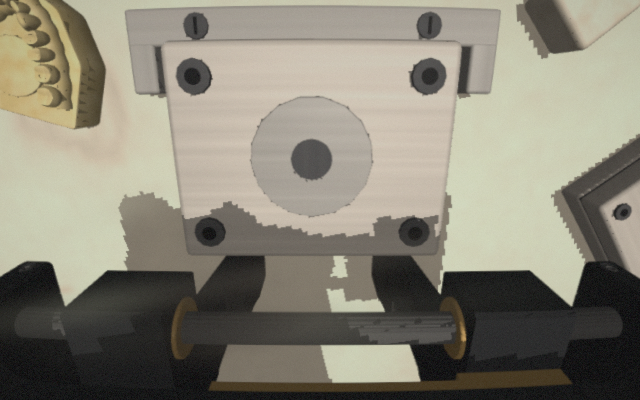

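```bash
python3 -m pendant '[{"slide":[0,-0.1,0],"roll":0},{"slide":[0,-0.1,0],"roll":0},{"slide":[0,-0.1,0],"roll":0},{"slide":[0,0,0],"roll":0},{"slide":[0,0,0],"roll":0},{"slide":[0,0,0],"roll":0},{"slide":[0,0,0],"roll":0},{"slide":[0,0,0],"roll":0},{"slide":[0,0,0],"roll":0},{"slide":[0,0,0],"roll":0}]'
python3 -m pendant '[{"slide":[0,0.3,0],"roll":0},{"slide":[0,0.5,0],"roll":0},{"slide":[0,1,0],"roll":0},{"slide":[0,1.5,0],"roll":0},{"slide":[0,1.5,0],"roll":0},{"slide":[0,0,-1],"roll":0},{"slide":[0,0,-2],"roll":0},{"slide":[0,0,-3],"roll":0},{"slide":[0,0,-3],"roll":0},{"slide":[0,0,-2],"roll":0}]'
python3 - <<'E'
from h import *
s=state();print(s["wrist_force"],s["tcp_pos"])
w=grab_frame("wrist");b=grab_frame("side");a=grab_frame("scene")
cv2.imwrite("pics/w17.png",w[:,:,::-1])
cv2.imwrite("pics/s17.png",np.hstack([cv2.resize(b[130:230,280:380],(400,400)),cv2.resize(a[130:230,260:360],(400,400))])[:,:,::-1])
E
```

```text
clock: 19.15
tcp_pos: [482.2, 77.1, -6.6]
tool_rot: [-0.003, -0.635, 0.772, 0.002]
wrist_force: [-15.2, 2.9, 14.0]
grip_width: 53.3
clock: 19.98
tcp_pos: [442.2, 86.1, 107.0]
tool_rot: [0.002, -0.635, 0.773, -0.001]
wrist_force: [1.4, 0.8, -0.1]
grip_width: 53.3
[ 1.40049432  0.83203602 -0.07286369] [442.24440331  86.1420209  106.98877893]
```

View pics/w17.png

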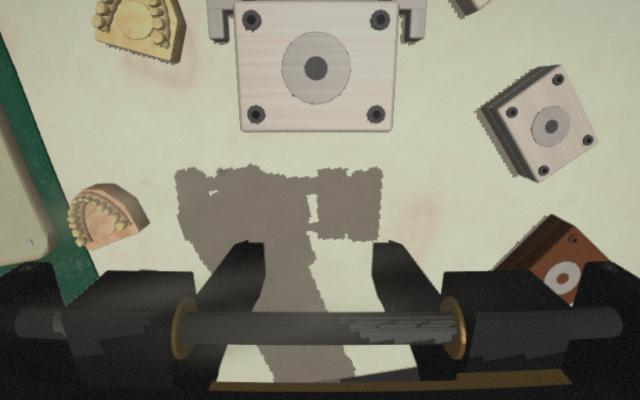

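View pics/s17.png

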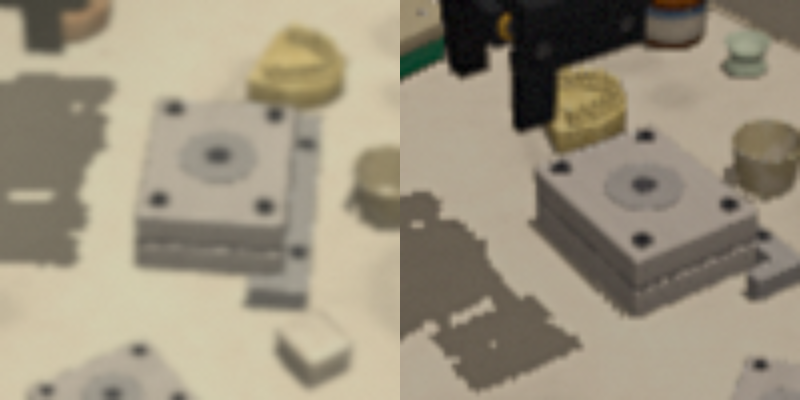

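```bash
python3 - <<'E'
from h import *
bolts([(252,20),(380,20)],(316,68)); bolts([(256,114),(376,114)])
f=lambda a:[(280+u/4,130+v/4) for u,v in a]
g=lambda a:[(260+(u-400)/4,130+v/4) for u,v in a]
for n,h_,p in (("side",f,[(218,156)]),("scene",g,[(644,185)])):
    c=atz(n,h_(p),47)[0,:2]; print(n,c,infence(c))
# fence bolts side: at z18
B=atz("side",f([(306,144),(299,252)]),18)[:,:2];T=atz("side",f([(276,115),(265,206),(174,107),(159,199)]),46)[:,:2];print([infence(q).round(1) for q in (*B,*T)])
P=[infence(q[:2]).round(1) for q in watz([(210,38),(424,38)],18)];print(P)
E
```

```text
[[575.1, 104.1], [558.4, 20.5]] ang 78.7 len 85.3
centre [536.6  68.3] fence [-42.3   0.6]
[[514.7, 116.4], [498.1, 32.4]] ang 78.8 len 85.6
side [537.14392043  66.91400335] [-41.51803601  -0.6628493 ]
scene [535.86179322  67.29948926] [-42.85061992  -0.53373806]
[array([ 9.7, 51.4]), array([ 11.1, -48.8]), array([-9.6, 43.5]), array([-10.3, -41.8]), array([-73.1,  45. ]), array([-72.3, -42. ])]
[array([-18.,  81.]), array([-18.1, -80.8])]
```

```bash
python3 - <<'E'
from cell import *
print(job_done())
E
```

```text
the job is handed in; nothing more can be done
None
```

The flask is flush along the fence and centred between the lugs, and I handed the job in at about 20 s of the 58 s allowed. The hand-in gives no verdict, so the figures below are my own measurements.

- **Turning:** four single-finger nudges at its corners turned the flask about 70°. One push on its short end then centred it. At that point it faced the fence within 1° and stood about 55 mm clear.
- **Closing in:** I pushed it on with two fingers until the tool stalled against the fence and the wrist force rose to about 20 N. I then backed the gripper off, clear of everything.
- **Last checks:** the flask's origin is about -42 to -44 mm from the fence face (flush is -44), with a 2 mm calibration spread. It is within 1 mm of centred and within about 0.5° of parallel. The last pictures show it flat on the bench, with nothing knocked over.
- **Not checked:** I did not measure the casts, block, cup and brush again after the pushes. I never touched them, and those in the last pictures look undisturbed; the brush is out of view there.
- **One mismatch:** the physical fingertips end about 31 mm short of the reported TCP. My first pass went over the flask without touching it, and after that I worked with the reported tool height near -7 mm.

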